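Level the countertop shelf with its push-and-turn foot

ROBOT

A 6-joint arm with a two-finger parallel gripper is mounted at the origin on a cart in front of the work surface, level with it; the furniture and walls round the work are solid. World frame = base frame: x ahead of the robot, y to its left, z up, the work surface at z = 0. Lengths are in mm, angles in rad, forces in N, time in s.
With the tool pointing down it reaches from about 350 to 975 mm from the base axis. Payload 7.1 kg.
Tool frame: the origin (TCP) lies midway between the tips of the shut fingers; the grasp point (between the pads) lies ctrl.grip_point_offset behind it (ctrl.grip_point_offset is the distance from the TCP to the grasp point, in mm); z points along the fingers, y is the line along which they close (so a half turn about z gives the same grasp; the last joint's range is limited). The gripper opens to 88 mm and grips with 3 to 60 N. Pads are 20 mm wide; open, the fingers measure 115 mm over their backs; the gripper's body (75 mm by 178 mm) begins 61 mm behind the grasp point.
Start: joints at [1.146, 0.423, 1.63, -0, 1.089, -0.019], TCP at [246.689, 574.238, 222.675] pointing down, gripper open.
Joint ranges: [-3, 3], [-0.9, 2.11], [0.09, 2.58], [-1.31, 4.45], [0.11, 2.69], [-2.54, 2.54]. Speed limits (rad/s): [2.39, 2.39, 3.01, 3.14, 3.14, 3.14].

INTERFACE

Orientations are given as a rotation vector (axis times angle).
In Python, from workcell import ctrl, get_image, close_job, finder gives the robot as it stands.
- The arm moves only by the tool servo_tool, never from a script. Its argument "deltas" is a list of rows, each a list of 2 entries, a list of its own where there are three numbers: the shift along the tool's x, y, z in mm, then the turn, a rotation vector about the tool's x, y, z in rad. A call has 1 to 5 rows; each row is the pose to reach, as a shift and turn from the pose commanded when the call began, along the tool's axes at that moment; what a row does not reach only later rows make up. A row lasts 1/12 s, in which the tool goes at most 41.7 mm and 7.16 degrees, less where a joint would pass 70% of its speed; a pose out of reach is approached as far as the arm can. A call with a gripper value outside its range is refused whole. "grip" is the closure, from -1 (fully open) to 1 (shut), so that 0 is half open, set as the call begins (left out, the last holds). The fingers move at their own pace and stop on an object; the grip force is fixed at half the most. Time passes only in rows, so rows that repeat a pose let the fingers close. It gives the time, the measured TCP pose, the force, the opening and the grip force at its end, in the units of the state.
- ctrl.get_obs(): the state, without advancing time (a new reading comes with each control period).
- get_image(name): name is "scene" or "top"; returns a dict with "frame" (384x512x3 uint8, blue, green, red), "depth" (384x512 float32, mm along the optical axis (not along the pixel's ray), 0 where there is no reading), "K" (3x3 intrinsics, pixels), "dist" ([k1, k2, p1, p2, k3] as OpenCV has them; the pictures are not rectified), "pose" (4x4, takes a point from camera to world coordinates). Camera axes: x right, y down, z forward; pixel columns grow to the right and rows downward; lengths in mm; the calibration is good to about 2 mm. A picture is of the moment at which its call begins.
- close_job(): hands the job in; it is judged then, once.
Trained networks look in a picture, given as the dict that the camera call returned (one of the last four; its "shot" number tells which), for a name from the list of things; names that differ only in an ending like _2 or _b are one class to them, and where a whole thing is asked for, a point or a joint stands for the part that bears it (a point fixed in the world has none). Each returns a list of dicts, best first, with "score" (0 to 1); they miss things now and then, are a little off and sometimes report something else, mostly with a low value. They report only what shows in the picture. A call takes as long as a camera call. They do not tell look-alikes from the thing itself.
- finder.search_frame(query, picture): "rect" ([centre column, centre row, width, height] as shares, 0 to 1, of the picture: columns of its width, rows of its height, round what is visible of it).
- finder.silhouettes(query, picture): "mask" (384x512 bool, what is visible of it) and "rect" ([centre column, centre row, width, height] as shares, 0 to 1, of the picture: columns of its width, rows of its height, round what is visible of it).
The state is a dict: "t": time; "qpos": joint angles; "qvel": joint speeds; "joint_torque": joint torques, N m; "ee_pos": TCP position; "orientation": TCP orientation; "ft_force": force on the tool from outside, world axes, zero at the start; "moment": the same for the moment, N m; "width": finger opening in mm; "grasp_force": force on a finger pad.
Only numpy, scipy, OpenCV 4.12 (cv2) and the standard library are available. Lean on these libraries where they do the work, as an engineer would, in place of code of your own. Each camera call takes 0.05 s, during which the arm holds its last target. There are 200 camera calls.

TASK

The small shelf on the worktop is out of level. Lift the spice jar that crowds the foot's knob off the shelf and stand it upright on the worktop, then grip the knob, push it down firmly and turn it, keeping it pushed, until the bubble of the spirit level lying on the shelf rests in the middle between its two lines. Finish while still gripping the knob and pushing it down firmly, with the bubble centred; leave the spirit level and the other things where they are.

Things in the scene. Friction and masses are not known exactly. Their poses are not given: they have to be found in the camera images.
- stand: fixed countertop shelf: wooden board 170 x 330 x 16 mm, top 60 mm above the worktop, on two steel legs at its +y end and a levelling foot at its -y end. Origin on the worktop under its middle, x across, y along it, z up; +y points roughly to the robot's left (foot and knob are at the right end), +x away from the robot. The board tilts by 1 to 2 degrees; at first its foot end is 5 to 7 mm low
- knob_top (a point): centre of the top of the foot's round fluted black knob, at x 0, y -120 mm in the shelf's frame. Cap 42 mm in diameter, 30 mm tall, its top 114 mm above the worktop when level and not pushed; 14 mm below it a black collar, 52 mm in diameter, 10 mm tall, on the board. The point moves down with the knob and up with the foot end (up to 7 mm)
- foot_axis (a point): point on the knob's turning axis at the board's upper face. Not pushed, the knob turns idly. Pushed in 4 mm it locks to the foot's screw (after up to 0.3 rad of play): turning it clockwise seen from above then raises the foot end (6 mm per radian) and sends the bubble to -y (41 mm per radian); anticlockwise the reverse. 0.6 to 1.5 rad are needed at about 0.1 N m; the screw stays where left
- knob_push (a joint): how far the knob is pushed in, m: 0 free, 0.004 locked to the screw, 0.014 at its stop; a good working push is 0.007 to 0.010. It takes 1 N up to 4 mm, then about 6.5 N, growing by 0.66 N per mm, and springs back when let go
- level: spirit level, an aluminium bar 36 x 210 x 38 mm with black ends, lying loose along the front half of the board; origin at the middle of its underside, y along its length (same sense as the shelf's y, within some degrees)
- vial_mid (a point): middle of the level's green vial (107 x 23 mm), on the top of the bar, midway between its two black lines (42 mm apart)
- bubble_mid (a point): middle of the level's bubble (pale, 24 x 15 mm), which slides along the vial, along the level's y, up to 30 mm either way: 0 mm from vial_mid when level. It runs to the higher end, 1.8 mm per mrad of tilt (at first it stands at the +y end of the vial), and takes about 2 s to settle
- spice_jar: spice jar with a green cap, 46 mm in diameter, 106 mm tall, 0.08 to 0.15 kg, standing loose on the board close beside the knob; origin at the centre of its underside, z up
- tea_light: tea light in a metal cup, 38 mm in diameter, 17 mm tall, standing loose on the board's rear left; leave alone. Origin under its centre
- salt_shaker: salt shaker, 44 mm in diameter, 90 mm tall, on the worktop to the left of the shelf; leave alone. Origin under its centre
- shot_glass: small glass, 49 mm in diameter, 62 mm tall, on the worktop to the left of the shelf; leave alone. Origin under its centre
Mind the look-alikes: they are no part of the job. What is shaped like the spice_jar but red or yellow is not meant.

How it is judged:
By the outcome, as a careful person would: the job done as asked, in the order asked, and still so for the second after the job is handed in, while the arm keeps its last pose, push and grip.
It also fails if it takes over 54 s, if anything falls off the work surface, if the arm or the gripper's body presses on something with over 40 N, if the wrist force passes 120 N, or if a joint passes its speed limit or range.

## Working session

There is one attempt and no reset: what is moved stays moved. The work goes in short steps, Python scripts to look and compute and a tool call to move; the robot and the scene stay as the last step left them, time stands still between calls to the robot, and variables do not carry over. Pictures are saved under pics/ and viewed, at most 10 in all, crops included, and the job is handed in when it is done.

Besides the shell and the picture viewer there is one more tool, called after "Emit:" as name(argument=value, ...) on one line, values as JSON. servo_tool: Moves the arm, as the interface text tells. Its arguments: {"type":"object","properties":{"deltas":{"type":"array","items":{"type":"array"}},"grip":{"type":"number"}},"required":["deltas"]}

```bash
mkdir -p pics; ls; cat > h.py <<'E'
import numpy as np, cv2
from workcell import ctrl, get_image, close_job, finder
from scipy.spatial.transform import Rotation as R
def pts(im, mask=None):
    d=im["depth"]; h,w=d.shape
    v,u=np.nonzero((d>0) if mask is None else (mask&(d>0)))
    n=cv2.undistortPoints(np.stack([u,v],1).astype(np.float64)[:,None],im["K"],np.array(im["dist"],float))[:,0]
    z=d[v,u]; P=np.c_[n*z[:,None],z]
    return P@im["pose"][:3,:3].T+im["pose"][:3,3],u,v
def onplane(im,u,v,z):
    n=cv2.undistortPoints(np.array([[[u,v]]],float),im["K"],np.array(im["dist"],float))[0,0]
    r=im["pose"][:3,:3]@np.r_[n,1]; o=im["pose"][:3,3]
    return o+r*(z-o[2])/r[2]
E
python3 - <<'E'
from h import *
o=ctrl.get_obs(); print({k:np.round(v,3) for k,v in o.items()}, ctrl.grip_point_offset)
print(R.from_rotvec(o["orientation"]).as_matrix().round(3))
ims={n:get_image(n) for n in("scene","top")}
cv2.imwrite("pics/a.png",cv2.vconcat([cv2.resize(ims[n]["frame"],(400,300)) for n in ims]))
for n,im in ims.items():
    cv2.imwrite(f"pics/{n}0.png",cv2.resize(im["frame"],(800,600)))
    print(n,im["pose"].round(2).tolist(),im["K"][0,0])
    for q in["spice_jar","knob_top","level","bubble_mid","vial_mid","tea_light"]:
        for r in finder.silhouettes(q,im)[:3]:
            m=r["mask"]; P,u,v=pts(im,m)
            print(q,round(r["score"],2),(np.array(r["rect"])*[512,384,512,384]).round(),np.median(P,0).round(),np.percentile(P,98,axis=0).round(),np.percentile(P,2,axis=0).round())
E
```

```text
pics
{'t': np.float64(0.0), 'qpos': array([ 1.146,  0.424,  1.631, -0.   ,  1.089, -0.019]), 'qvel': array([-0.002, -0.001, -0.001,  0.002,  0.   ,  0.002]), 'joint_torque': array([ 1.0000e-03, -5.4462e+01, -2.7367e+01,  6.4000e-02,  2.3000e-02,
       -0.0000e+00]), 'ee_pos': array([246.487, 573.764, 221.914]), 'orientation': array([-6.330e-01, -3.077e+00,  2.000e-03]), 'ft_force': array([-0.117,  1.169,  0.963]), 'moment': array([ 0.03 , -0.028,  0.05 ]), 'grasp_force': np.float64(0.0), 'width': np.float64(88.002)} 18.700000000000003
[[-0.919  0.395 -0.001]
 [ 0.395  0.919 -0.001]
 [ 0.    -0.001 -1.   ]]
scene [[0.55, -0.37, 0.75, -467.64], [-0.83, -0.22, 0.51, -677.25], [-0.02, -0.9, -0.43, 651.53], [0.0, 0.0, 0.0, 1.0]] 489.5786283655048
spice_jar 0.98 [173. 191.  22.  41.] [439. 202.  67.] [465. 226. 110.] [428. 190.  10.]
spice_jar 0.86 [364. 237.  23.  45.] [ 481. -347.   64.] [ 645. -304.  109.] [ 473. -364.    3.]
spice_jar 0.66 [286. 183.  23.  41.] [546. -96. 118.] [593. -41. 165.] [ 537. -111.   59.]
knob_top 0.51 [303. 195.   9.  21.] [ 539. -154.  103.] [ 566. -131.  1
[... 634 characters left out ...]
.] [ 495. -328.  103.] [ 516. -315.  109.] [ 476. -359.    8.]
spice_jar 0.8 [348. 231.  22.  22.] [ 447. -248.  104.] [ 469. -234.  109.] [ 428. -277.    6.]
spice_jar 0.72 [280. 181.  20.  20.] [554. -81. 160.] [581. -61. 165.] [ 539. -103.   75.]
knob_top 0.75 [305. 190.  14.  19.] [ 547. -142.  108.] [ 568. -125.  112.] [ 530. -163.   83.]
level 0.71 [243. 215.  84.  16.] [486.  15.  96.] [504. 114. 109.] [472. -84.  70.]
vial_mid 0.68 [243. 215.  89.  19.] [486.  17.  96.] [504. 114. 109.] [472. -82.  67.]
vial_mid 0.52 [303. 190.  21.  21.] [ 548. -143.  108.] [ 571. -124.  112.] [ 530. -166.   61.]
tea_light 0.49 [223. 183.  14.  18.] [578.  64.  69.] [597.  80.  75.] [560.  47.  63.]
```

View pics/scene0.png

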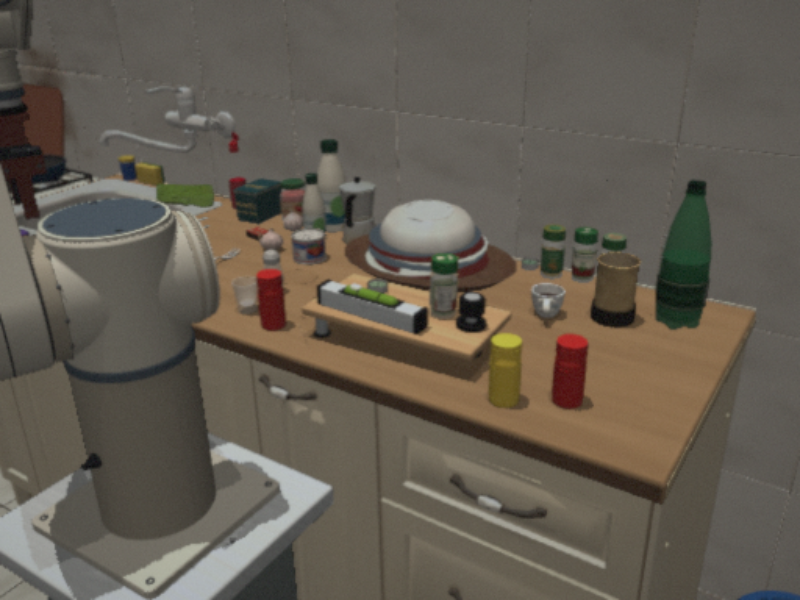

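View pics/top0.png

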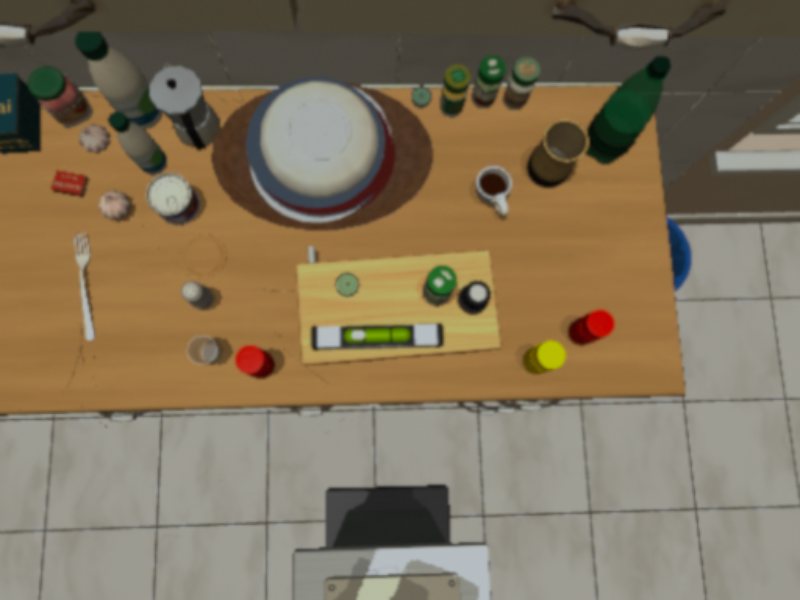

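Candidates for the jar, in 800x600 top pixels: green cap on the shelf at (440,284), which is beside the knob at (475,296). Green-capped jars stand by the wall at (490,70), (457,80) and (525,70). Red jars are at (255,360) and (592,327), and a yellow one at (546,357). I choose (440,284). Next I fit positions and check that crop.

```bash
cat >> h.py <<'E'
def around(P,c,r): return P[np.hypot(P[:,0]-c[0],P[:,1]-c[1])<r]
E
python3 - <<'E'
from h import *
im=get_image("top"); sc=get_image("scene")
a=cv2.resize(im["frame"][165:240,180:320],None,fx=5,fy=5,interpolation=cv2.INTER_CUBIC)
b=cv2.resize(sc["frame"][155:230,190:330],None,fx=3.5,fy=3.5,interpolation=cv2.INTER_CUBIC)
b=cv2.copyMakeBorder(b,0,0,0,a.shape[1]-b.shape[1],cv2.BORDER_CONSTANT)
cv2.imwrite("pics/crop.png",cv2.vconcat([a,b])[:600])
for n,i in(("top",im),("scene",sc)):
    P,u,v=pts(i)
    for nm,c,r,z0,z1 in(("jar",(555,-82),32,157,175),("knob",(548,-143),30,102,116)):
        Q=around(P,c,r); Q=Q[(Q[:,2]>z0)&(Q[:,2]<z1)]
        (cc,rr)=cv2.minEnclosingCircle(Q[:,:2].astype(np.float32)) if len(Q)>3 else (0,0)
        print(n,nm,len(Q),Q.mean(0).round(1),np.round(cc,1),round(rr,1))
    # clear spot check & obstacles
    for c in((560,-255),(570,-250),(580,-245)):
        Q=around(P,c,60);print(c,len(Q),np.percentile(Q[:,2],[2,50,98]).round(1))
        Q=Q[Q[:,2]>12]; print(Q[:3].round())
    # board
    B=P[(P[:,2]>48)&(P[:,2]<66)&(P[:,0]>450)&(P[:,0]<650)&(abs(P[:,1]+20)<190)]
    print(cv2.minAreaRect(B[:,:2].astype(np.float32)), np.c_[B[:,:2],np.ones(len(B))].shape, np.linalg.lstsq(np.c_[B[:,:2],np.ones(len(B))],B[:,2],rcond=None)[0])
E
```

```text
top jar 277 [562.  -85.  161.7] [562.2 -84.9] 22.7
top knob 231 [ 550.3 -144.9  108.4] [ 551.4 -145.6] 22.5
(560, -255) 1432 [-3.8  0.5  4.9]
[]
(570, -250) 1418 [-3.8  0.5  4.8]
[]
(580, -245) 1460 [-3.900e+00  6.000e-01  6.578e+02]
[[ 637. -227.  658.]
 [ 638. -229.  657.]
 [ 638. -231.  656.]]
((543.5340576171875, -19.815643310546875), (170.75701904296875, 330.3404541015625), 3.3917086124420166) (5924, 3) [-5.00413905e-05  2.08358198e-02  5.78648794e+01]
scene jar 123 [557.  -89.9 162.5] [560.3 -87.9] 24.0
scene knob 132 [ 544.9 -150.7  108.8] [ 549.1 -148.4] 22.8
(560, -255) 464 [-0.2  2.4  4.8]
[]
(570, -250) 459 [-0.2  2.4  4.9]
[]
(580, -245) 457 [-0.3  2.4  5.2]
[[ 581. -186.   54.]
 [ 569. -186.   53.]
 [ 576. -186.   47.]]
((541.314208984375, -23.297073364257812), (174.884521484375, 329.5284729003906), 3.172882080078125) (2088, 3) [1.57257909e-02 1.71256699e-02 5.06933731e+01]
```

View pics/crop.png

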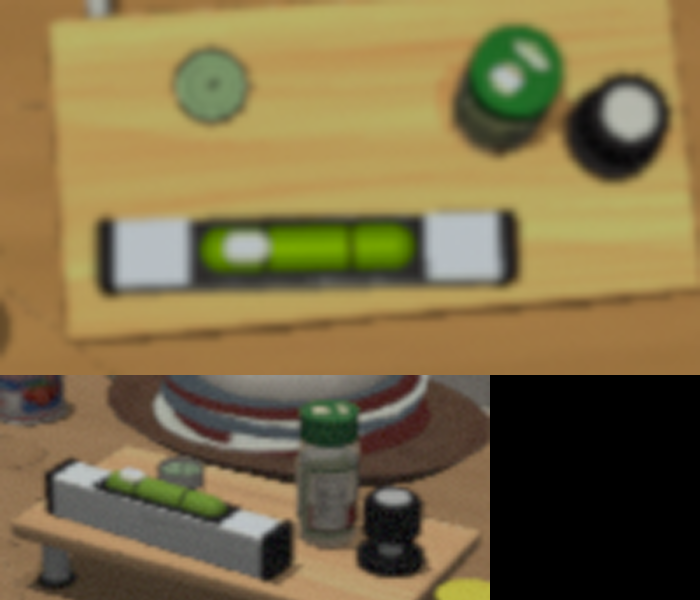

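The crop shows the green-capped spice jar at crop (515,70), right next to the black knob at (615,125). The bubble is at the +y end, crop (245,247). I'll move above the jar, keeping the tool's yaw, which leaves the last joint enough range for clockwise turning.

Emit:
servo_tool(deltas=[[[-31,-27,0],[0,0,0]],[[-62,-54,0],[0,0,0]],[[-93,-81,0],[0,0,0]],[[-124,-108,0],[0,0,0]],[[-155,-136,0],[0,0,0]]], grip=-1)

```text
t: 1.22
ee_pos: [335.8, 386.7, 222.8]
orientation: [0.632, 3.077, 0.001]
ft_force: [0.8, 0.5, -0.6]
width: 87.9
grasp_force: 0.0
```

Emit:
servo_tool(deltas=[[[-31,-27,0],[0,0,0]],[[-62,-54,0],[0,0,0]],[[-93,-81,0],[0,0,0]],[[-124,-108,0],[0,0,0]],[[-155,-136,0],[0,0,0]]])

```text
t: 1.63
ee_pos: [424.7, 200.4, 223.0]
orientation: [0.632, 3.076, 0.001]
ft_force: [0.4, 0.4, 0.0]
width: 88.2
grasp_force: 0.0
```

Emit:
servo_tool(deltas=[[[-31,-27,0],[0,0,0]],[[-62,-54,0],[0,0,0]],[[-93,-81,0],[0,0,0]],[[-124,-108,0],[0,0,0]],[[-155,-136,0],[0,0,0]]])

```text
t: 2.05
ee_pos: [513.4, 14.1, 223.0]
orientation: [0.633, 3.076, 0.0]
ft_force: [0.9, 0.6, -0.4]
width: 87.4
grasp_force: 0.0
```

```bash
cat >> h.py <<'E'
def go(t):
    o=ctrl.get_obs(); M=R.from_rotvec(o["orientation"]).as_matrix()
    print("t",round(float(o["t"]),2),"pos",o["ee_pos"].round(1),"tool delta",(M.T@(np.array(t)-o["ee_pos"])).round(1),"ztool",M[:,2].round(3),"q6",round(o["qpos"][5],3),"F",o["ft_force"].round(1),"M",o["moment"].round(2),"w",round(float(o["width"]),1),"g",round(float(o["grasp_force"]),1))
E
python3 -c "from h import *
go([562,-86,121])"
```

```text
t 2.05 pos [513.4  14.1 223. ] tool delta [-84.1 -72.8 102. ] ztool [ 0.001  0.    -1.   ] q6 -1.161 F [ 0.9  0.6 -0.4] M [ 0.01 -0.03  0.  ] w 87.4 g 0.0
```

Emit:
servo_tool(deltas=[[[-29,-25,0],[0,0,0]],[[-58,-50,0],[0,0,0]],[[-84,-73,0],[0,0,0]],[[-84,-73,0],[0,0,0]],[[-84,-73,0],[0,0,0]]])

```text
t: 2.47
ee_pos: [561.4, -85.6, 222.5]
orientation: [-0.638, -3.076, -0.0]
ft_force: [-0.1, 0.7, -0.3]
width: 87.7
grasp_force: 0.0
```

```bash
python3 -c "from h import *
go([562,-86,121])"
```

```text
t 2.47 pos [561.4 -85.6 222.5] tool delta [-7.000e-01 -1.000e-01  1.015e+02] ztool [-0.  0. -1.] q6 -1.334 F [-0.1  0.7 -0.3] M [ 0.03  0.05 -0.03] w 87.7 g 0.0
```

Emit:
servo_tool(deltas=[[[0,0,30],[0,0,0]],[[0,0,60],[0,0,0]],[[0,0,85],[0,0,0]],[[0,0,101],[0,0,0]],[[0,0,101],[0,0,0]]])

```text
t: 2.88
ee_pos: [557.9, -82.2, 118.4]
orientation: [-0.63, -3.071, 0.0]
ft_force: [-0.6, -0.4, -0.2]
width: 87.6
grasp_force: 0.0
```

Emit:
servo_tool(deltas=[[[0,0,0],[0,0,0]],[[0,0,0],[0,0,0]],[[0,0,0],[0,0,0]],[[0,0,0],[0,0,0]],[[0,0,0],[0,0,0]]], grip=1)

```text
t: 3.3
ee_pos: [561.7, -84.1, 122.8]
orientation: [0.632, 3.075, 0.0]
ft_force: [-0.4, -0.8, 0.4]
width: 58.0
grasp_force: 0.0
```

Emit:
servo_tool(deltas=[[[0,0,0],[0,0,0]],[[0,0,0],[0,0,0]],[[0,0,0],[0,0,0]],[[0,0,0],[0,0,0]],[[0,0,0],[0,0,0]]])

```text
t: 3.72
ee_pos: [561.4, -84.3, 122.1]
orientation: [0.633, 3.076, 0.0]
ft_force: [-0.7, 0.5, 5.7]
width: 44.8
grasp_force: 30.0
```

```bash
python3 -c "from h import *
go([562,-86,240])"
```

```text
t 3.72 pos [561.4 -84.3 122.1] tool delta [  -1.3   -1.3 -117.9] ztool [ 0.001 -0.    -1.   ] q6 -1.335 F [-0.7  0.5  5.7] M [ 0.06  0.15 -0.04] w 44.8 g 30.0
```

Emit:
servo_tool(deltas=[[[0,0,-10],[0,0,0]],[[0,0,-28],[0,0,0]],[[0,0,-48],[0,0,0]],[[0,0,-66],[0,0,0]],[[0,0,-80],[0,0,0]]])

```text
t: 4.13
ee_pos: [561.2, -84.1, 203.3]
orientation: [0.633, 3.077, 0.0]
ft_force: [0.1, 0.3, -1.3]
width: 45.0
grasp_force: 30.0
```

```bash
python3 -c "from h import *
go([572,-252,66])"
```

```text
t 4.13 pos [561.2 -84.1 203.3] tool delta [ -76.1 -150.   137.3] ztool [ 0.001 -0.    -1.   ] q6 -1.335 F [ 0.1  0.3 -1.3] M [ 0.05  0.01 -0.05] w 45.0 g 30.0
```

Emit:
servo_tool(deltas=[[[-8,-16,0],[0,0,0]],[[-22,-44,0],[0,0,0]],[[-37,-74,0],[0,0,0]],[[-53,-104,0],[0,0,0]],[[-66,-130,0],[0,0,0]]])

```text
t: 4.55
ee_pos: [570.2, -231.4, 202.0]
orientation: [-0.633, -3.077, 0.0]
ft_force: [0.1, -0.0, -1.3]
width: 44.9
grasp_force: 30.0
```

Emit:
servo_tool(deltas=[[[-7,-14,0],[0,0,0]],[[-10,-20,10],[0,0,0]],[[-10,-20,35],[0,0,0]],[[-10,-20,65],[0,0,0]],[[-10,-20,90],[0,0,0]]])

```text
t: 4.97
ee_pos: [570.9, -250.7, 109.7]
orientation: [-0.633, -3.076, -0.001]
ft_force: [-0.1, -0.3, -1.9]
width: 45.0
grasp_force: 30.0
```

Emit:
servo_tool(deltas=[[[0,0,14],[0,0,0]],[[0,0,26],[0,0,0]],[[0,0,34],[0,0,0]],[[0,0,40],[0,0,0]],[[0,0,40],[0,0,0]]])

```text
t: 5.38
ee_pos: [571.4, -251.3, 70.8]
orientation: [-0.632, -3.076, -0.001]
ft_force: [0.2, -1.3, -1.4]
width: 44.7
grasp_force: 30.0
```

```bash
python3 - <<'E'
from h import *
go([572,-252,66])
im=get_image("scene"); cv2.imwrite("pics/p.png",cv2.resize(im["frame"][150:290,250:450],None,fx=4,fy=4)[:560])
im=get_image("top");P,u,v=pts(im)
o=ctrl.get_obs(); go([572,-252,66])
E
```

```text
t 5.38 pos [ 571.4 -251.3   70.8] tool delta [-0.8 -0.4  4.8] ztool [-0.001  0.001 -1.   ] q6 -1.599 F [ 0.2 -1.3 -1.4] M [ 0.    0.02 -0.01] w 44.7 g 30.0
t 5.48 pos [ 572.2 -251.9   72.2] tool delta [ 0.1 -0.1  6.2] ztool [ 0.001 -0.    -1.   ] q6 -1.599 F [ 0.8 -0.  -0.6] M [-0.04 -0.02 -0.06] w 44.8 g 30.0
```

View pics/p.png

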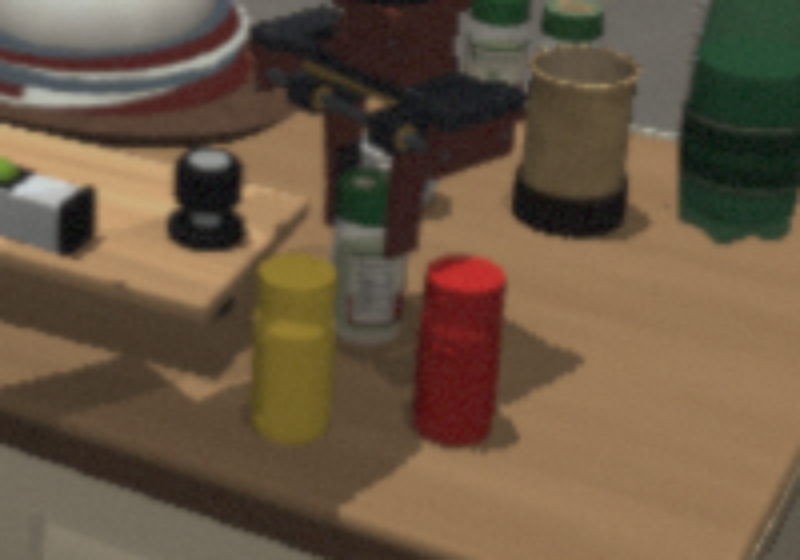

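The jar hangs upright in the fingers at (370,250), clear of the yellow and red ones. I'll lower it to contact.

Emit:
servo_tool(deltas=[[[0,0,1.5],[0,0,0]],[[0,0,3],[0,0,0]],[[0,0,4],[0,0,0]],[[0,0,4],[0,0,0]]])

```text
t: 5.82
ee_pos: [571.8, -252.1, 67.9]
orientation: [0.633, 3.077, -0.0]
ft_force: [-0.9, 0.6, -2.2]
width: 44.6
grasp_force: 30.0
```

Emit:
servo_tool(deltas=[[[0,0,0.5],[0,0,0]],[[0,0,1],[0,0,0]],[[0,0,1],[0,0,0]]])

```text
t: 6.07
ee_pos: [571.7, -252.0, 66.7]
orientation: [0.633, 3.077, -0.0]
ft_force: [-0.4, 0.6, -1.4]
width: 45.1
grasp_force: 30.0
```

Emit:
servo_tool(deltas=[[[0,0,0.5],[0,0,0]],[[0,0,1],[0,0,0]],[[0,0,1],[0,0,0]]])

```text
t: 6.32
ee_pos: [571.8, -252.0, 66.6]
orientation: [0.633, 3.077, -0.0]
ft_force: [-2.8, 0.9, 7.7]
width: 45.0
grasp_force: 30.0
```

Contact. Release and go up.

Emit:
servo_tool(deltas=[[[0,0,-0.5],[0,0,0]],[[0,0,-0.5],[0,0,0]],[[0,0,-0.5],[0,0,0]],[[0,0,-0.5],[0,0,0]],[[0,0,-0.5],[0,0,0]]], grip=-1)

```text
t: 6.73
ee_pos: [571.7, -251.9, 66.1]
orientation: [-0.633, -3.077, -0.0]
ft_force: [-0.1, 0.4, -0.0]
width: 74.5
grasp_force: 0.0
```

Emit:
servo_tool(deltas=[[[0,0,0],[0,0,0]],[[0,0,0],[0,0,0]],[[0,0,0],[0,0,0]],[[0,0,-6],[0,0,0]],[[0,0,-25],[0,0,0]]])

```text
t: 7.15
ee_pos: [569.9, -251.1, 89.2]
orientation: [-0.632, -3.072, -0.002]
ft_force: [-0.6, -0.5, 1.3]
width: 88.1
grasp_force: 0.0
```

Emit:
servo_tool(deltas=[[[0,0,-30],[0,0,0]],[[0,0,-60],[0,0,0]],[[0,0,-80],[0,0,0]],[[0,0,-80],[0,0,0]]])

```text
t: 7.48
ee_pos: [574.4, -253.2, 176.5]
orientation: [0.631, 3.069, -0.003]
ft_force: [0.8, -0.6, -0.8]
width: 87.6
grasp_force: 0.0
```

```bash
python3 - <<'E'
from h import *
for n in("top","scene"):
    im=get_image(n);P,u,v=pts(im)
    Q=around(P,(572,-252),35);Q=Q[(Q[:,2]>99)&(Q[:,2]<115)];print(n,len(Q),Q.mean(0).round(1),cv2.minEnclosingCircle(Q[:,:2].astype(np.float32)))
    k=around(P,(550,-144),24);k=k[(k[:,2]>104)&(k[:,2]<114)];(c,r)=cv2.minEnclosingCircle(k[:,:2].astype(np.float32));print("knob",len(k),k.mean(0).round(1),c,r,np.median(k,0).round(1))
go([550.5,-144,80])
cv2.imwrite("pics/q.png",cv2.resize(im["frame"][150:290,250:450],None,fx=4,fy=4)[:560])
E
```

```text
top 176 [ 572.8 -243.6  105.9] ((572.6822509765625, -248.6417999267578), 22.743118286132812)
knob 219 [ 550.5 -145.   108.7] (550.625, -145.20132446289062) 22.333728790283203 [ 549.8 -145.2  108.8]
scene 169 [ 567.1 -254.9  106.2] ((571.6290893554688, -253.30828857421875), 24.6232967376709)
knob 106 [ 545.9 -148.4  109.7] (549.1344604492188, -146.76918029785156) 21.12344741821289 [ 545.2 -149.1  110.2]
t 7.58 pos [ 572.1 -252.1  172.2] tool delta [62.7 90.8 92. ] ztool [ 0.002 -0.001 -1.   ] q6 -1.599 F [ 0.5  1.4 -0.2] M [ 0.03 -0.    0.02] w 87.9 g 0.0
```

View pics/q.png

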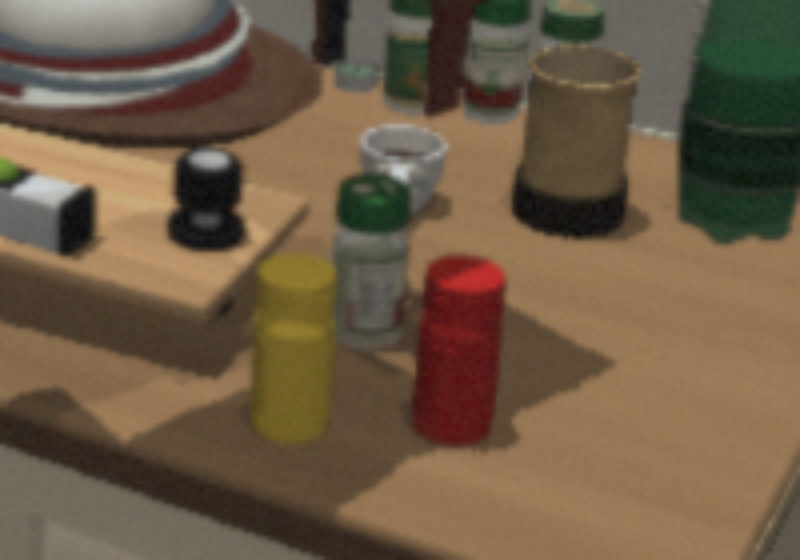

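The jar stands upright on the worktop at (370,260). Next, the knob.

Emit:
servo_tool(deltas=[[[14,20,0],[0,0,0]],[[33,47,0],[0,0,0]],[[52,74,0],[0,0,0]],[[62,90,0],[0,0,0]],[[62,90,0],[0,0,0]]])

```text
t: 8.0
ee_pos: [548.0, -141.3, 169.3]
orientation: [-0.628, -3.073, -0.002]
ft_force: [-0.3, 0.1, -0.5]
width: 88.1
grasp_force: 0.0
```

Emit:
servo_tool(deltas=[[[0,0,25],[0,0,0]],[[0,0,50],[0,0,0]],[[0,0,70],[0,0,0]],[[0,0,80],[0,0,0]],[[0,0,80],[0,0,0]]])

```text
t: 8.42
ee_pos: [548.2, -144.7, 88.0]
orientation: [-0.632, -3.071, -0.001]
ft_force: [0.3, 0.3, -0.6]
width: 88.1
grasp_force: 0.0
```

Emit:
servo_tool(deltas=[[[0,0,0],[0,0,0]],[[0,0,0],[0,0,0]],[[0,0,0],[0,0,0]]])

```text
t: 8.67
ee_pos: [551.1, -145.2, 92.3]
orientation: [0.633, 3.075, -0.0]
ft_force: [0.7, 0.2, -0.4]
width: 87.8
grasp_force: 0.0
```

```bash
python3 - <<'E'
from h import *
go([550.3,-145,80])
E
```

```text
t 8.67 pos [ 551.1 -145.2   92.3] tool delta [ 0.9 -0.1 12.3] ztool [ 0.002 -0.001 -1.   ] q6 -1.443 F [ 0.7  0.2 -0.4] M [ 0.04  0.01 -0.05] w 87.8 g 0.0
```

Emit:
servo_tool(deltas=[[[1,0,6],[0,0,0]],[[1,0,12],[0,0,0]],[[1,0,12],[0,0,0]]])

```text
t: 8.92
ee_pos: [548.7, -144.2, 78.4]
orientation: [-0.633, -3.076, -0.0]
ft_force: [-0.8, 0.2, -0.7]
width: 88.1
grasp_force: 0.0
```

Emit:
servo_tool(deltas=[[[0,0,0],[0,0,0]],[[0,0,0],[0,0,0]],[[0,0,0],[0,0,0]],[[0,0,0],[0,0,0]],[[0,0,0],[0,0,0]]], grip=1)

```text
t: 9.33
ee_pos: [549.4, -144.4, 79.3]
orientation: [0.633, 3.077, 0.0]
ft_force: [-0.4, -0.1, 0.1]
width: 57.8
grasp_force: 0.0
```

Emit:
servo_tool(deltas=[[[0,0,0],[0,0,0]],[[0,0,0],[0,0,0]],[[0,0,0],[0,0,0]],[[0,0,0],[0,0,0]],[[0,0,0],[0,0,0]]])

```text
t: 9.75
ee_pos: [549.0, -145.3, 79.2]
orientation: [-0.633, -3.077, 0.002]
ft_force: [-2.6, -5.5, 0.8]
width: 41.6
grasp_force: 30.0
```

```bash
python3 - <<'E'
from h import *
go([550.3,-145,80])
E
```

```text
t 9.75 pos [ 549.  -145.3   79.2] tool delta [-1.1  0.8 -0.8] ztool [-0.001 -0.001 -1.   ] q6 -1.443 F [-2.6 -5.5  0.8] M [-0.68  0.35 -0.  ] w 41.6 g 30.0
```

Emit:
servo_tool(deltas=[[[0,-1,2],[0,0,0]],[[0,-1,4],[0,0,0]],[[0,-1,6],[0,0,0]],[[0,-1,8],[0,0,0]],[[0,-1,8.5],[0,0,0]]])

```text
t: 10.17
ee_pos: [549.0, -145.3, 71.1]
orientation: [0.633, 3.077, 0.0]
ft_force: [-3.7, -0.3, 9.7]
width: 41.8
grasp_force: 30.0
```

Emit:
servo_tool(deltas=[[[0,0,0],[0,0,0]],[[0,0,0],[0,0,0]],[[0,0,0],[0,0,0]]])

```text
t: 10.42
ee_pos: [549.0, -145.3, 71.4]
orientation: [0.633, 3.077, 0.0]
ft_force: [-3.3, 0.8, 9.6]
width: 41.6
grasp_force: 30.0
```

```bash
python3 - <<'E'
from h import *
go([550.3,-145,70])
for n in("top","scene"):
    im=get_image(n);P,u,v=pts(im)
    cv2.imwrite(f"pics/{n}1.png",im["frame"])
    go([550,-145,70])
    for r in finder.silhouettes("bubble_mid",im)[:1]+finder.silhouettes("vial_mid",im)[:1]: print(n,r["score"],r["rect"])
a=cv2.imread("pics/top1.png")[195:235,190:300];b=cv2.imread("pics/scene1.png")[170:230,190:330]
a=cv2.resize(a,(770,280));b=cv2.resize(b,(700,300));b=cv2.copyMakeBorder(b,0,0,0,70,0)
cv2.imwrite("pics/r.png",cv2.vconcat([a,b]))
E
```

```text
t 10.42 pos [ 549.  -145.3   71.4] tool delta [-1.   0.7  1.4] ztool [ 0.  0. -1.] q6 -1.445 F [-3.3  0.8  9.6] M [0.4  0.43 0.05] w 41.6 g 30.0
t 10.47 pos [ 549.  -145.3   71.4] tool delta [-0.8  0.7  1.4] ztool [ 0.  0. -1.] q6 -1.445 F [-4.  -0.4  9.2] M [0.46 0.54 0.09] w 41.4 g 30.0
top 0.61 [0.4469, 0.562, 0.0187, 0.0057]
top 0.67 [0.473, 0.5612, 0.1641, 0.0583]
t 10.62 pos [ 549.  -145.3   71.4] tool delta [-0.8  0.7  1.4] ztool [ 0.  0. -1.] q6 -1.445 F [-3.3 -1.7 10.7] M [0.37 0.43 0.04] w 41.6 g 30.0
scene 0.77 [0.4675, 0.5118, 0.1443, 0.0878]
```

View pics/r.png

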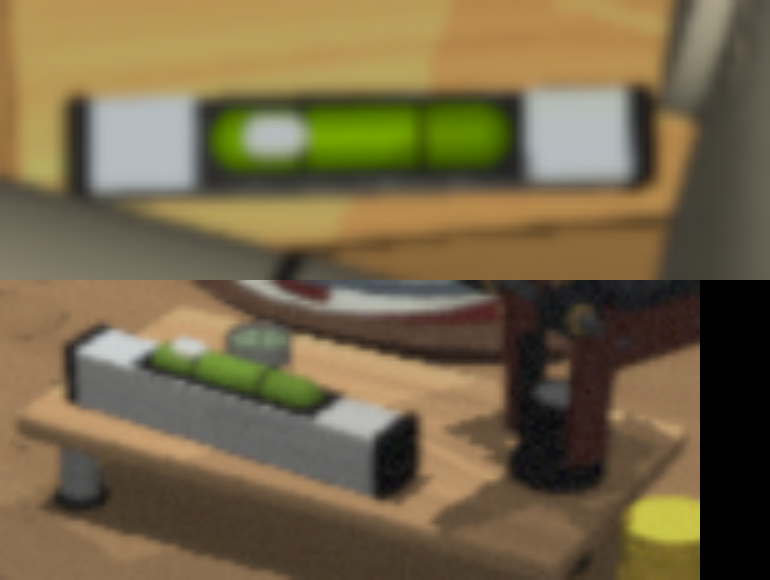

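The bubble stands in the +y end of the vial, at (275,137) against a vial middle of (362,137). The fingers hold the knob pushed in at about 9.6 N, roughly 8.5 mm. Now I turn clockwise, following the rise.

Emit:
servo_tool(deltas=[[[0,0,0],[0,0,0.05]],[[0,0,-0.3],[0,0,0.13]],[[0,0,-0.7],[0,0,0.22]],[[0,0,-1.2],[0,0,0.31]],[[0,0,-1.7],[0,0,0.4]]])

```text
t: 11.13
ee_pos: [549.3, -144.9, 73.2]
orientation: [1.238, 2.887, 0.001]
ft_force: [-2.5, 3.6, 10.6]
width: 41.5
grasp_force: 30.0
```

Emit:
servo_tool(deltas=[[[0,0,-0.5],[0,0,0.08]],[[0,0,-1],[0,0,0.16]],[[0,0,-1.5],[0,0,0.24]],[[0,0,-2],[0,0,0.32]],[[0,0,-2.4],[0,0,0.4]]])

```text
t: 11.55
ee_pos: [549.7, -144.4, 75.8]
orientation: [1.786, 2.584, 0.002]
ft_force: [-2.3, 6.5, 9.6]
width: 41.7
grasp_force: 30.0
```

Emit:
servo_tool(deltas=[[[0,0,0],[0,0,0]],[[0,0,0],[0,0,0]],[[0,0,0],[0,0,0]],[[0,0,0],[0,0,0]],[[0,0,0],[0,0,0]]])

```text
t: 11.97
ee_pos: [549.7, -144.4, 75.7]
orientation: [1.781, 2.587, 0.002]
ft_force: [-0.7, 6.3, 9.8]
width: 41.7
grasp_force: 30.0
```

Emit:
servo_tool(deltas=[[[0,0,0],[0,0,0]],[[0,0,0],[0,0,0]],[[0,0,0],[0,0,0]],[[0,0,0],[0,0,0]],[[0,0,0],[0,0,0]]])

```text
t: 12.38
ee_pos: [549.7, -144.5, 75.7]
orientation: [1.781, 2.587, 0.002]
ft_force: [-1.1, 5.6, 10.9]
width: 41.5
grasp_force: 30.0
```

```bash
cat >> h.py <<'E'
def bubble(save=None):
    im=get_image("top"); f=im["frame"][195:235,190:300]
    if save: cv2.imwrite(save,cv2.resize(f,(770,280),interpolation=cv2.INTER_CUBIC))
    S=8; g=cv2.resize(f,None,fx=S,fy=S,interpolation=cv2.INTER_CUBIC)
    hsv=cv2.cvtColor(g,cv2.COLOR_BGR2HSV)
    m=cv2.inRange(hsv,(33,120,60),(60,255,255))
    p=cv2.findNonZero(m); hull=cv2.convexHull(p); H=np.zeros_like(m); cv2.fillConvexPoly(H,hull,255)
    (c,wh,a)=cv2.minAreaRect(hull); b=cv2.boxPoints((c,wh,a)); e=b[1]-b[0]; e2=b[2]-b[1]
    L=e if np.hypot(*e)>np.hypot(*e2) else e2; l=np.hypot(*L); ax=L/l*np.sign(-L[0])  # image left = +y
    w=np.where(cv2.erode(H,np.ones((17,17)))>0,np.clip(g[...,0].astype(float)-90,0,None),0)
    v,u=np.nonzero(w); ww=w[v,u]; bc=np.array([(u*ww).sum(),(v*ww).sum()])/ww.sum()
    print("vial",np.round(np.array(c)/S,2),"len px",round(l/S,1),"bubble mm",round(float((bc-c)@ax)*107/l,2))
E
python3 - <<'E'
from h import *
bubble("pics/s.png"); bubble()
go([549,-145.3,72])
E
```

```text
vial [51.   19.44] len px 43.3 bubble mm 12.89
vial [51.   19.44] len px 43.3 bubble mm 12.17
t 12.48 pos [ 549.7 -144.5   75.7] tool delta [-0.5 -1.   3.7] ztool [ 0.001  0.001 -1.   ] q6 -0.645 F [-1.4  5.9 10. ] M [0.9  0.16 0.02] w 41.7 g 30.0
```

View pics/s.png

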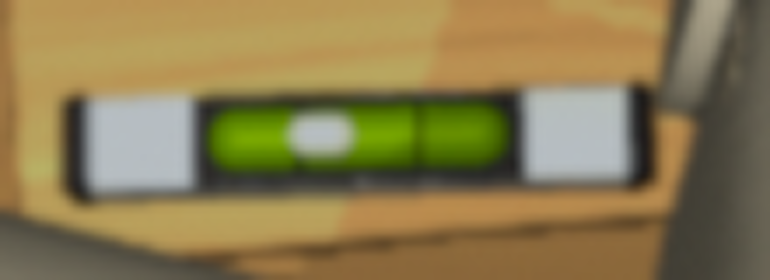

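The bubble has moved to (321,134) and the vial middle between the lines is about (358,134). I'll let it settle.

Emit:
servo_tool(deltas=[[[0,0,0],[0,0,0]],[[0,0,0],[0,0,0]],[[0,0,0],[0,0,0]],[[0,0,0],[0,0,0]],[[0,0,0],[0,0,0]]])

```text
t: 12.9
ee_pos: [549.7, -144.4, 75.7]
orientation: [1.781, 2.587, 0.002]
ft_force: [-1.4, 5.6, 9.5]
width: 41.9
grasp_force: 30.0
```

Emit:
servo_tool(deltas=[[[0,0,0],[0,0,0]],[[0,0,0],[0,0,0]],[[0,0,0],[0,0,0]],[[0,0,0],[0,0,0]],[[0,0,0],[0,0,0]]])

```text
t: 13.32
ee_pos: [549.7, -144.4, 75.7]
orientation: [1.781, 2.587, 0.002]
ft_force: [-1.6, 5.8, 9.7]
width: 41.3
grasp_force: 30.0
```

Emit:
servo_tool(deltas=[[[0,0,0],[0,0,0]],[[0,0,0],[0,0,0]],[[0,0,0],[0,0,0]],[[0,0,0],[0,0,0]],[[0,0,0],[0,0,0]]])

```text
t: 13.73
ee_pos: [549.7, -144.4, 75.7]
orientation: [1.781, 2.587, 0.002]
ft_force: [-0.9, 4.9, 10.2]
width: 41.5
grasp_force: 30.0
```

```bash
python3 - <<'E'
from h import *
bubble();bubble()
E
```

```text
vial [51.   19.45] len px 43.3 bubble mm 7.03
vial [50.99 19.39] len px 43.3 bubble mm 7.04
```

Emit:
servo_tool(deltas=[[[0,0,-0.3],[0,0,0.06]],[[0,0,-0.7],[0,0,0.12]],[[0,0,-1],[0,0,0.16]],[[0,0,-1],[0,0,0.16]],[[0,0,-1],[0,0,0.16]]])

```text
t: 14.25
ee_pos: [549.9, -144.3, 76.8]
orientation: [1.982, 2.436, 0.003]
ft_force: [-0.2, 6.9, 10.0]
width: 41.3
grasp_force: 30.0
```

Emit:
servo_tool(deltas=[[[0,0,0],[0,0,0]],[[0,0,0],[0,0,0]],[[0,0,0],[0,0,0]],[[0,0,0],[0,0,0]],[[0,0,0],[0,0,0]]])

```text
t: 14.67
ee_pos: [549.9, -144.3, 76.8]
orientation: [1.982, 2.437, 0.003]
ft_force: [-1.5, 5.9, 9.6]
width: 41.5
grasp_force: 30.0
```

Emit:
servo_tool(deltas=[[[0,0,0],[0,0,0]],[[0,0,0],[0,0,0]],[[0,0,0],[0,0,0]],[[0,0,0],[0,0,0]],[[0,0,0],[0,0,0]]])

```text
t: 15.08
ee_pos: [549.9, -144.3, 76.8]
orientation: [1.982, 2.437, 0.003]
ft_force: [-0.5, 6.9, 9.8]
width: 41.5
grasp_force: 30.0
```

Emit:
servo_tool(deltas=[[[0,0,0],[0,0,0]],[[0,0,0],[0,0,0]],[[0,0,0],[0,0,0]],[[0,0,0],[0,0,0]],[[0,0,0],[0,0,0]]])

```text
t: 15.5
ee_pos: [549.9, -144.3, 76.7]
orientation: [1.982, 2.437, 0.003]
ft_force: [-0.7, 6.4, 9.2]
width: 41.4
grasp_force: 30.0
```

Emit:
servo_tool(deltas=[[[0,0,0],[0,0,0]],[[0,0,0],[0,0,0]],[[0,0,0],[0,0,0]],[[0,0,0],[0,0,0]],[[0,0,0],[0,0,0]]])

```text
t: 15.92
ee_pos: [549.9, -144.3, 76.8]
orientation: [1.982, 2.437, 0.003]
ft_force: [-0.9, 6.2, 10.0]
width: 41.6
grasp_force: 30.0
```

Emit:
servo_tool(deltas=[[[0,0,0],[0,0,0]],[[0,0,0],[0,0,0]],[[0,0,0],[0,0,0]],[[0,0,0],[0,0,0]],[[0,0,0],[0,0,0]]])

```text
t: 16.33
ee_pos: [549.9, -144.3, 76.8]
orientation: [1.982, 2.437, 0.003]
ft_force: [-0.7, 6.9, 9.7]
width: 41.7
grasp_force: 30.0
```

```bash
python3 - <<'E'
from h import *
go([549,-145,76])
for i in range(5): bubble("pics/t.png")
E
```

```text
t 16.33 pos [ 549.9 -144.3   76.8] tool delta [-0.5 -1.   0.8] ztool [ 0.002  0.001 -1.   ] q6 -0.485 F [-0.7  6.9  9.7] M [0.98 0.09 0.14] w 41.7 g 30.0
vial [50.94 19.42] len px 43.4 bubble mm 0.71
vial [50.94 19.43] len px 43.4 bubble mm 0.72
vial [50.93 19.37] len px 43.4 bubble mm 0.69
vial [50.94 19.43] len px 43.4 bubble mm 0.71
vial [50.94 19.42] len px 43.4 bubble mm 0.71
```

View pics/t.png

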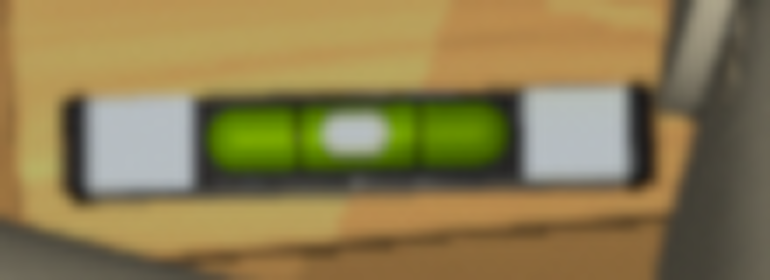

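The bubble is at 355 between lines at about 299 and 417, so it is roughly 1 mm off to +y. One tiny further turn.

Emit:
servo_tool(deltas=[[[0,0,-0.1],[0,0,0.02]],[[0,0,-0.1],[0,0,0.02]],[[0,0,-0.1],[0,0,0.02]],[[0,0,-0.1],[0,0,0.02]],[[0,0,-0.1],[0,0,0.02]]])

```text
t: 17.0
ee_pos: [549.9, -144.3, 76.8]
orientation: [2.006, 2.417, 0.003]
ft_force: [0.2, 7.4, 9.7]
width: 41.7
grasp_force: 30.0
```

Emit:
servo_tool(deltas=[[[0,0,0],[0,0,0]],[[0,0,0],[0,0,0]],[[0,0,0],[0,0,0]],[[0,0,0],[0,0,0]],[[0,0,0],[0,0,0]]])

```text
t: 17.42
ee_pos: [549.9, -144.3, 76.9]
orientation: [2.006, 2.417, 0.003]
ft_force: [-0.3, 7.4, 8.9]
width: 41.9
grasp_force: 30.0
```

Emit:
servo_tool(deltas=[[[0,0,0],[0,0,0]],[[0,0,0],[0,0,0]],[[0,0,0],[0,0,0]],[[0,0,0],[0,0,0]],[[0,0,0],[0,0,0]]])

```text
t: 17.83
ee_pos: [549.9, -144.3, 76.9]
orientation: [2.006, 2.417, 0.003]
ft_force: [-1.0, 7.3, 9.5]
width: 41.7
grasp_force: 30.0
```

Emit:
servo_tool(deltas=[[[0,0,0],[0,0,0]],[[0,0,0],[0,0,0]],[[0,0,0],[0,0,0]],[[0,0,0],[0,0,0]],[[0,0,0],[0,0,0]]])

```text
t: 18.25
ee_pos: [549.9, -144.3, 76.8]
orientation: [2.006, 2.417, 0.003]
ft_force: [0.2, 6.6, 10.0]
width: 41.6
grasp_force: 30.0
```

```bash
python3 - <<'E'
from h import *
go([549,-145,76])
bubble();bubble()
im=get_image("scene"); P,u,v=pts(im)
Q=around(P,(572,-252),35);Q=Q[(Q[:,2]>99)&(Q[:,2]<115)];print("jar",len(Q),Q.mean(0).round(1))
E
```

```text
t 18.25 pos [ 549.9 -144.3   76.8] tool delta [-0.6 -1.   0.8] ztool [ 0.002  0.001 -1.   ] q6 -0.465 F [ 0.2  6.6 10. ] M [0.99 0.09 0.03] w 41.6 g 30.0
vial [50.94 19.41] len px 43.4 bubble mm -0.06
vial [50.89 19.41] len px 43.3 bubble mm -0.2
jar 169 [ 567.  -254.7  106.3]
```

The bubble is centred, the jar is still standing, and the push is about 9.7 N (roughly 9 mm). Handing in.

```bash
python3 -c "from h import *
print(close_job())"
```

```text
the job is handed in; nothing more can be done
None
```

I stood the spice jar upright on the worktop and turned the knob until the bubble measured within about 0.2 mm of centre, then handed in at about 18 s of the 54 s limit, still gripping the knob and pushing it down with about 10 N; the result of the judging was not shown.

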